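# Click the course wheel on to red

### The job

The course indicator on the table tells the kitchen which course to send. With a fingertip, flick the edge of its wheel forwards (its top going away from the robot), click by click, until the red field is on top between the two white index marks and has clicked home; do not let it run past red. Leave the small table things beside it where they stand, and take your hand clear at the end.

Things in the scene. Friction and masses are not known exactly. Their poses are not given: they have to be found in the camera images.
- course_unit: Course indicator, fixed to the table: dark wooden base 110 x 84 x 10 mm; two black cheeks (44 mm long in x, 8 thick, centred at y = +-32 mm) carry a level axle along y; a white index mark on each cheek, tops 82 mm above the table. Origin: centre of the underside, z up; +x is forwards, the way the top of the wheel must go, roughly away from the robot.
- wheel_axle (a point): Centre of the wheel, on its axle 56 mm above the table; axes as course_unit; fixed. The wheel is 36 mm wide in y. It has eight coloured flats 33 mm from the axle and, on each corner between two flats, a steel bar of 8 mm diameter along y, centre 40 mm and outermost 44 mm from the axle. At each click position one flat is level on top.
- rear_bar (a point): Centre of the nearer upper bar at every click position: 15 mm behind (-x) and 37 mm above the axle; fixed. The other upper bar is 15 mm ahead of the axle, the gap 22 mm. A fingertip ending 37 to 38 mm above the axle clears the flats and catches this bar from behind. Lift the finger once the bar is just past the top: pushed on, it jams on the next bar coming up.
- course_wheel (a joint): Wheel angle, rad; grows as its top goes forwards; 0 = red on top. A click is 0.785. Starts 2 to 4 clicks before red. Order on top: blue (-3.14), yellow, white, green (-0.785), red, grey. A sprung detent (about 2 N at the bars) pulls it to the nearest click: past half a click it runs on to the next once the finger is out of the way. Turns both ways; stops half a click before blue, 2 past red.
- salt_shaker: Bystander, loose, not to be moved or lifted: glass salt shaker with a pale cap, 44 mm across, 90 mm tall; origin at the centre of its underside, z up.
- toothpicks: Bystander, loose, not to be moved or lifted: green pot of toothpicks, 38 mm across, 72 mm tall; origin at the centre of its underside, z up.
- matchbox: Bystander, loose, not to be moved or lifted: red-topped matchbox lying flat, 36 x 57 x 15 mm; origin at the centre of its underside, z up.
There are look-alikes about, which are no part of the job. What is shaped like the course_unit but turquoise is not meant.

How it is judged:
By the outcome, as a careful person would: the job done as asked, in the order asked, and still so for the second after the job is handed in, with the robot touching nothing.
It also fails if it takes over 48 s, if anything falls off the work surface, if the arm or the gripper's body presses on something with over 40 N, if the wrist force passes 120 N, or if a joint passes its speed limit or range.

### The arm

A 7-joint arm with a two-finger parallel gripper is mounted at the origin on the work surface; the furniture and walls round the work are solid. World frame = base frame: x ahead of the robot, y to its left, z up, the work surface at z = 0. Lengths are in m, angles in rad, forces in N, time in s.
With the tool pointing down it reaches from about 0.425 to 0.925 m from the base axis. Payload 6.8 kg.
Tool frame: the origin (TCP) lies on the centre line of the jaws, within the pads' length; the fingertips stand bot.tip_reach ahead of it and the grasp point (between the pads) lies 3 mm ahead of it (bot.tip_reach is the distance from the TCP to the fingertips, in m); z points along the fingers, y is the line along which they close (so a half turn about z gives the same grasp; the last joint's range is limited). The gripper opens to 85 mm and grips with 20 to 120 N. Pads are 22 mm wide; open, the fingers measure 114 mm over their backs; the gripper's body (76 mm by 85 mm) begins 54 mm behind the grasp point. The pads swing forward as they close: fully open they stand 13 mm farther back than shut.
Start: joints at [-1.333, 0.477, 0.022, 1.555, -0.011, 1.109, -0.083], TCP at [0.229, 0.635, 0.253] pointing down, gripper open.
Joint ranges: [-2.96, 2.96], [-0.34, 2.1], [-1.41, 1.46], [0.24, 2.44], [-1.37, 4.51], [0.17, 1.92], [-2.96, 2.96]. Speed limits (rad/s): [2.39, 2.39, 3.14, 3.14, 3.14, 3.14, 3.14].

### API

Orientations are given as a unit quaternion [w, x, y, z].
In Python, from station import bot gives the robot as it stands.
- The arm moves only by the tool jog_arm, never from a script. Its argument "deltas" is a list of rows, each a list of 7 numbers: the shift along the world's x, y, z in m, then the turn, a rotation vector about the world's x, y, z in rad, then the opening, from 0 (shut) to 1 (fully open). In form: [[x, y, z, rx, ry, rz, grip], ...]. A call has 1 to 10 rows; each row shifts and turns the commanded pose from where the row before left it; what a row does not reach is not made up. A row lasts 1/10 s, in which the tool goes at most 50 mm and 8.59 degrees, less where a joint would pass 70% of its speed; a pose out of reach is approached as far as the arm can. A call with a gripper value outside its range is refused whole. The fingers move at their own pace and stop on an object; "newtons" is the grip in N (left out, the last holds). Time passes only in rows, so rows that do not move let the fingers close. It gives the time, the measured TCP pose, the force, the opening and the grip force at its end, in the units of the state.
- bot.get_obs(): the state, without advancing time (a new reading comes with each control period).
- bot.read_camera(name): name is "side" or "top"; returns a dict with "img" (480x640x3 uint8, red, green, blue), "K" (3x3 intrinsics, pixels), "eye" and "attitude" of the camera in the world. Camera axes: x right, y down, z forward; pixel columns grow to the right and rows downward; lengths in m; the calibration is good to about 2 mm. A picture is of the moment at which its call begins. There is no depth.
- bot.hand_in(): hands the job in; it is judged then, once.
The state is a dict: "t": time; "q": joint angles; "joint_vel": joint speeds; "joint_torque": joint torques, N m; "eef_pos": TCP position; "tool_rot": TCP orientation; "contact_force": force on the tool from outside, world axes, zero at the start; "torque": the same for the moment, N m; "gripper_width": opening from 0.0 (shut) to 1.0 (fully open); "grasp_force": force on a finger pad.
Only numpy, scipy, OpenCV 4.12 (cv2) and the standard library are available. Lean on these libraries where they do the work, as an engineer would, in place of code of your own. Each camera call takes 0.05 s, during which the arm holds its last target. There are 200 camera calls.

## Working session

There is one attempt and no reset: what is moved stays moved. The work goes in short steps, Python scripts to look and compute and a tool call to move; the robot and the scene stay as the last step left them, time stands still between calls to the robot, and variables do not carry over. Pictures are saved under pics/ and viewed, at most 10 in all, crops included, and the job is handed in when it is done.

Besides the shell and the picture viewer there is one more tool, called after ">>>" as name([rows], argument=value, ...), one row to a line, values as JSON. jog_arm: Moves the arm, as the interface text tells. Its arguments: {"type":"object","properties":{"deltas":{"type":"array"},"newtons":{"type":"number"}},"required":["deltas"]}

```bash
mkdir -p pics
python3 - <<'E'
from station import bot
import cv2
for n in ("top","side"):
    c=bot.read_camera(n); cv2.imwrite(f"pics/{n}0.png",c["img"][:,:,::-1]); print(n,c["K"],c["eye"],c["attitude"])
o=bot.get_obs(); print(bot.tip_reach,o["t"],o["eef_pos"],o["tool_rot"],o["gripper_width"])
E
```

```text
top [[524.2353342    0.         318.17092803]
 [  0.         524.2353342  240.10399529]
 [  0.           0.           1.        ]] [0.24741713 0.0404123  1.1990115 ] [ 0.05534259 -0.70328448  0.70659838 -0.05519832]
side [[452.29990371   0.         312.67485386]
 [  0.         452.29990371 234.92860184]
 [  0.           0.           1.        ]] [ 0.22095856 -0.72258838  0.59138979] [-0.4829306   0.86721877 -0.10366783  0.06294931]
0.022 0.1 [0.22860643 0.63457755 0.25242317] [-8.75321243e-05  1.72022209e-01  9.85092721e-01 -8.26693975e-04] 0.9988884483127989
```

View pics/top0.png

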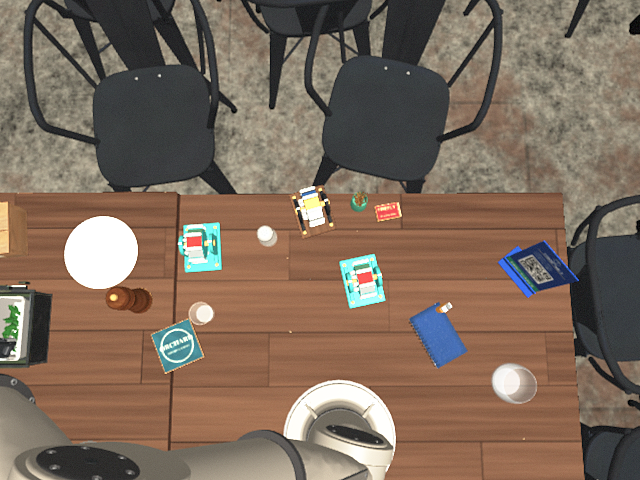

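View pics/side0.png

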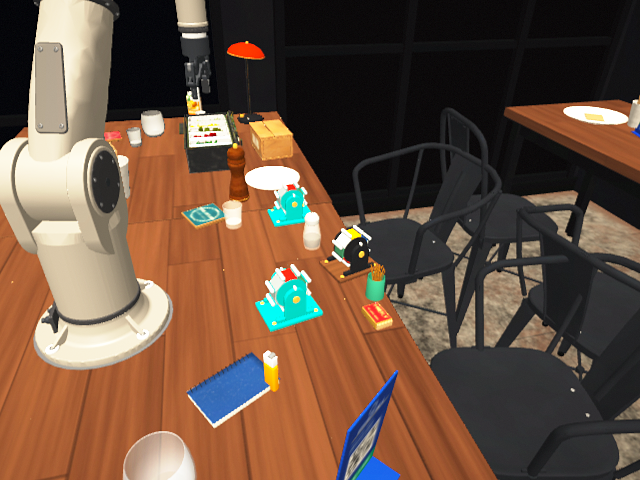

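The top view shows three look-alikes: turquoise ones at (200,247) and (362,281), and one with a dark wooden base and black cheeks at (313,210). The dark one fits the description. The next crop is to confirm it and measure it.

```bash
cat > h.py <<'E'
import numpy as np, cv2
from scipy.spatial.transform import Rotation as R
from station import bot
def Rc(c):
    w,x,y,z=c["attitude"]; return R.from_quat([x,y,z,w]).as_matrix()
def px2w(c,u,v,z):
    d=Rc(c)@np.linalg.solve(c["K"],[u,v,1.]); e=np.array(c["eye"]); return e+d*(z-e[2])/d[2]
def w2px(c,P):
    p=(np.atleast_2d(P)-c["eye"])@Rc(c); q=p@c["K"].T; return q[:,:2]/q[:,2:]
E
python3 - <<'E'
from h import *
a=bot.read_camera("top"); b=bot.read_camera("side")
for p in [(313,210),(360,201),(387,212),(266,237)]: print(p,px2w(a,*p,0.0).round(3),px2w(a,*p,0.08).round(3))
f=lambda c,u,v,w,h,s:cv2.resize(c["img"][v:v+h,u:u+w],None,fx=s,fy=s,interpolation=cv2.INTER_CUBIC)
im=np.hstack([f(a,280,175,60,75,6.4)[:480],f(b,315,215,75,90,5.333)[:480]])
cv2.imwrite("pics/crop1.png",im[:,:,::-1]); print(im.shape)
E
```

```text
(313, 210) [0.508 0.052 0.   ] [0.49  0.051 0.08 ]
(360, 201) [ 0.529 -0.058  0.   ] [ 0.51  -0.052  0.08 ]
(387, 212) [ 0.502 -0.121  0.   ] [ 0.485 -0.11   0.08 ]
(266, 237) [0.444 0.161 0.   ] [0.431 0.153 0.08 ]
(480, 784, 3)
```

View pics/crop1.png

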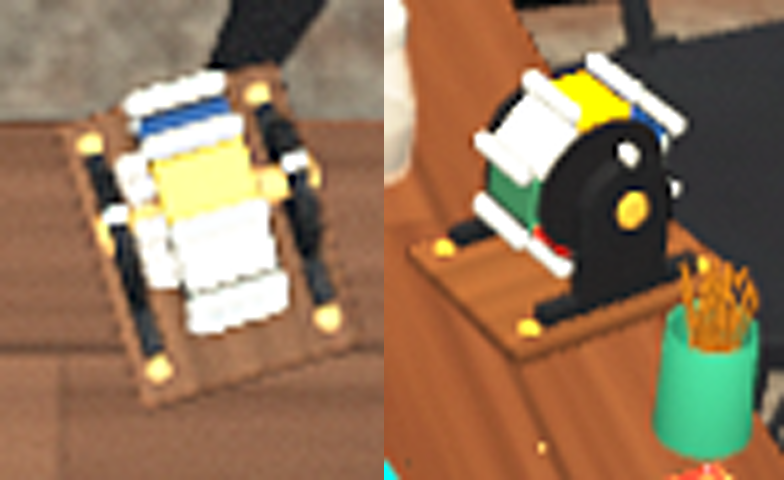

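The left half of the crop shows the dark wooden base with black cheeks at around (313,210) in the top image. Yellow is on top between the white marks, with white and then green behind it, so the wheel is 3 clicks before red. The side view agrees. Next I fit the pose from the base corners, marks and axle cap.

Run:
```python
from h import *
from scipy.optimize import least_squares
a=bot.read_camera("top"); b=bot.read_camera("side")
T=lambda u,v:(280+u/6.4,175+v/6.4); S=lambda u,v:(315+(u-384)/5.333,215+v/5.333)
obs=[(a,T(68,130),(.055,.042,.01)),(a,T(278,65),(.055,-.042,.01)),(a,T(150,405),(-.055,.042,.01)),(a,T(357,340),(-.055,-.042,.01)),
(a,T(115,214),(0,.032,.081)),(a,T(294,160),(0,-.032,.081)),(b,S(628,153),(0,-.034,.08)),(b,S(632,210),(0,-.037,.056)),
(b,S(408,247),(-.055,.042,.01)),(b,S(520,352),(-.055,-.042,.01)),
(a,T(235,300),(-.037,-.018+0,.075)),]
obs=obs[:-1]
def W(p,l):
    c,s=np.cos(p[2]),np.sin(p[2]); return np.array([p[0]+c*l[0]-s*l[1],p[1]+s*l[0]+c*l[1],l[2]])
for sel in (obs,obs[:6],obs[6:]):
    f=lambda p:np.concatenate([w2px(c,W(p,l))[0]-uv for c,uv,l in sel])
    r=least_squares(f,[.5,.05,.2],loss="soft_l1"); print(r.x.round(4),r.fun.reshape(-1,2).round(1).tolist())
    if sel is obs: P=r.x
print("rear bar",W(P,(-.015,0,.093)),"fwd",np.cos(P[2]),np.sin(P[2]))
def ends(c,l): return w2px(c,W(P,l))[0]
print("rearbar px top",ends(a,(-.015,.018,.093)),ends(a,(-.015,-.018,.093)))
for n,(u,v) in {"salt":(266,237),"pot":(360,201),"mbox":(387,212)}.items():
    q=px2w(a,u,v,{"salt":.05,"pot":.04,"mbox":.015}[n]); d=q[:2]-P[:2]; c,s=np.cos(P[2]),np.sin(P[2]); print(n,q.round(3),"unit frame",(c*d[0]+s*d[1]).round(3),(-s*d[0]+c*d[1]).round(3))
```

```text
[0.5035 0.0526 0.2962] [[-2.1, -1.2], [-0.5, -1.5], [-1.1, 0.3], [1.4, -0.2], [0.4, -0.1], [0.4, -0.2], [0.2, 0.8], [-0.5, 0.4], [-0.7, 0.2], [-0.7, 0.4]]
[0.5026 0.0522 0.2902] [[-1.9, -1.0], [-0.2, -1.0], [-1.2, 0.7], [1.4, 0.3], [0.5, 0.2], [0.6, 0.3]]
[0.5047 0.0542 0.3049] [[0.6, 0.3], [-0.0, -0.2], [-0.4, -0.1], [-0.1, -0.0]]
rear bar [0.48915413 0.04818594 0.093     ] fwd 0.9564602588586412 0.2918625930537537
rearbar px top [306.35227375 211.74043922] [322.30671481 206.89617639]
salt [0.436 0.156 0.05 ] unit frame -0.034 0.119
pot [ 0.519 -0.055  0.04 ] unit frame -0.016 -0.107
mbox [ 0.499 -0.119  0.015] unit frame -0.054 -0.163
```

The fit gives the unit at (0.5035, 0.0526) with yaw 0.296, with residuals of about 1 px. That is inside the reach, and the bystanders are more than 0.1 m away. I'll raise the arm, close the fingers, turn it 0.64 rad and travel to a point behind the wheel.

>>> jog_arm([
  [0, 0, 0.04, 0, 0, 0, 0],
  [0.012, -0.03, 0.01, 0, 0, 0.07, 0],
  [0.012, -0.03, 0, 0, 0, 0.07, 0],
  [0.012, -0.03, 0, 0, 0, 0.07, 0],
  [0.012, -0.03, 0, 0, 0, 0.07, 0],
  [0.012, -0.03, 0, 0, 0, 0.07, 0],
  [0.012, -0.03, 0, 0, 0, 0.07, 0],
  [0.012, -0.03, 0, 0, 0, 0.07, 0],
  [0.012, -0.03, 0, 0, 0, 0.07, 0],
  [0.012, -0.03, 0, 0, 0, 0.07, 0],
])

```text
t: 1.3
eef_pos: [0.3372, 0.3637, 0.3034]
tool_rot: [0.0, -0.143, 0.99, 0.0]
contact_force: [0.3, -0.0, 0.9]
gripper_width: -0.002
grasp_force: 0.0
```

>>> jog_arm([
  [0.012, -0.03, 0, 0, 0, 0, 0],
  [0.012, -0.03, 0, 0, 0, 0, 0],
  [0.012, -0.03, 0, 0, 0, 0, 0],
  [0.012, -0.03, 0, 0, 0, 0, 0],
  [0.012, -0.03, 0, 0, 0, 0, 0],
  [0.012, -0.03, 0, 0, 0, 0, 0],
  [0.012, -0.03, 0, 0, 0, 0, 0],
  [0.012, -0.03, 0, 0, 0, 0, 0],
  [0.012, -0.03, 0, 0, 0, 0, 0],
  [0, 0, 0, 0, 0, 0, 0],
])

```text
t: 2.3
eef_pos: [0.446, 0.0907, 0.3036]
tool_rot: [0.0, -0.138, 0.99, -0.0]
contact_force: [-0.5, -0.4, -0.6]
gripper_width: 0.002
grasp_force: 0.0
```

Run:
```python
from h import *
o=bot.get_obs(); q=o["tool_rot"]; M=R.from_quat([*q[1:],q[0]]).as_matrix()
print(o["t"],bot.tip_reach,o["eef_pos"],M.round(3),o["gripper_width"],o["contact_force"])
b=bot.read_camera("side"); e=np.array(o["eef_pos"]); print(w2px(b,[e,e+M[:,2]*.022]))
```

```text
2.3 0.022 [0.44597635 0.09071701 0.3036011 ] [[-0.962 -0.274  0.001]
 [-0.274  0.962 -0.001]
 [-0.001 -0.001 -1.   ]] 0.0015030390883649623 [-0.52035534 -0.39979386 -0.61028974]
[[323.14019209 131.64815639]
 [322.91367412 142.61981169]]
```

>>> jog_arm([
  [0.011, -0.025, 0, 0, 0, 0.02, 0],
  [0.01, -0.024, 0, 0, 0, 0, 0],
  [0, 0, -0.03, 0, 0, 0, 0],
  [0, 0, -0.03, 0, 0, 0, 0],
  [0, 0, -0.03, 0, 0, 0, 0],
  [0, 0, -0.03, 0, 0, 0, 0],
  [0, 0, -0.03, 0, 0, 0, 0],
  [0, 0, -0.01, 0, 0, 0, 0],
  [0, 0, 0, 0, 0, 0, 0],
])

```text
t: 3.25
eef_pos: [0.4649, 0.0467, 0.1424]
tool_rot: [-0.001, -0.152, 0.988, -0.0]
contact_force: [-0.0, 0.1, 0.9]
gripper_width: -0.001
grasp_force: 0.0
```

Run:
```python
from h import *
o=bot.get_obs(); e=np.array(o["eef_pos"]); print(o["t"],e)
a=bot.read_camera("top"); b=bot.read_camera("side"); t=e-[0,0,.022]
x=np.array([.9565,.292,0]);y=np.array([-.292,.9565,0])
im=b["img"].copy()
print("tip centre",w2px(b,t),"corners front/back near",w2px(b,[t+.011*x-.0145*y,t-.011*x-.0145*y]))
cr=cv2.resize(b["img"][165:285,285:405],None,fx=5,fy=5,interpolation=cv2.INTER_CUBIC); cv2.imwrite("pics/side1.png",cr[:,:,::-1])
```

```text
3.25 [0.46486347 0.04671287 0.1423816 ]
tip centre [[335.6383968  224.12442841]] corners front/back near [[344.0159627  225.8633869 ]
 [335.04155813 228.62346589]]
```

View pics/side1.png

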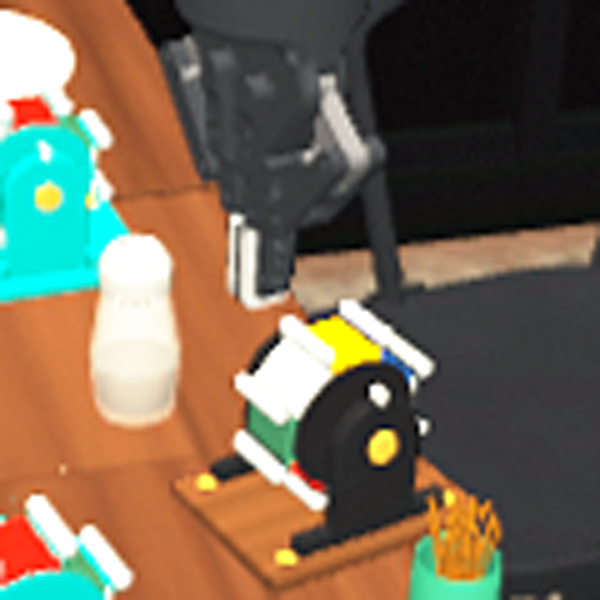

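The fingertip at crop (265,300) agrees with the predicted tip to within about 2 mm, and the wheel still shows yellow. I'll centre the finger, lower it to 37.5 mm above the axle and push forwards to just past the top.

>>> jog_arm([
  [0.0016, -0.0054, 0, 0, 0, 0, 0],
  [0, 0, -0.014, 0, 0, 0, 0],
  [0, 0, -0.013, 0, 0, 0, 0],
  [0, 0, 0, 0, 0, 0, 0],
])

```text
t: 3.75
eef_pos: [0.4673, 0.0403, 0.1163]
tool_rot: [-0.0, -0.151, 0.988, 0.0]
contact_force: [0.3, 0.3, 1.3]
gripper_width: -0.0
grasp_force: 0.0
```

>>> jog_arm([
  [0.0038, 0.0012, 0, 0, 0, 0, 0],
  [0.0038, 0.0012, 0, 0, 0, 0, 0],
  [0.0038, 0.0012, 0, 0, 0, 0, 0],
  [0.0038, 0.0012, 0, 0, 0, 0, 0],
  [0.0038, 0.0012, 0, 0, 0, 0, 0],
  [0.0038, 0.0012, 0, 0, 0, 0, 0],
  [0, 0, 0, 0, 0, 0, 0],
])

```text
t: 4.45
eef_pos: [0.4942, 0.0487, 0.12]
tool_rot: [0.004, -0.151, 0.988, 0.001]
contact_force: [-3.6, 0.6, 25.9]
gripper_width: 0.0
grasp_force: 10.3
```

Run:
```python
from h import *
o=bot.get_obs(); e=np.array(o["eef_pos"]); d=e-[.5035,.0526,.056]
x=np.array([.9565,.292,0]);y=np.array([-.292,.9565,0]); print(o["t"],d@x+.011,d@y,d[2]-.022,o["contact_force"])
b=bot.read_camera("side")
cr=cv2.resize(b["img"][190:280,310:400],None,fx=6,fy=6,interpolation=cv2.INTER_CUBIC); cv2.imwrite("pics/side2.png",cr[:,:,::-1])
```

```text
4.45 0.000991993281702198 -0.0010523596779087809 0.0419683338146754 [-3.55767676  0.62271895 25.87246227]
```

View pics/side2.png

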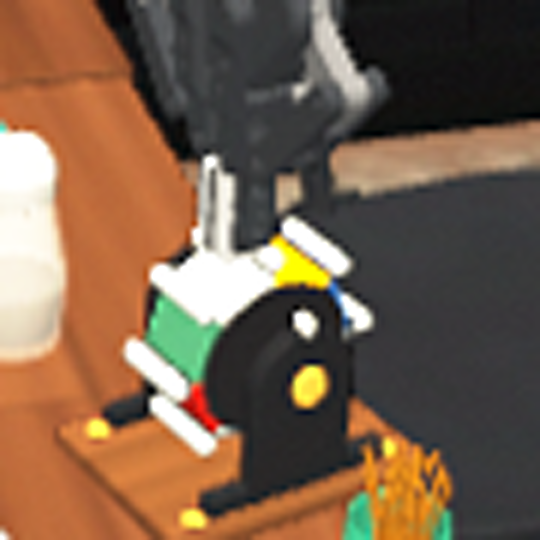

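The fingertip is being pushed up with 26 N and stands about 4 mm high, with the wheel around half a click on. I'll lift and look.

>>> jog_arm([
  [0, 0, 0.015, 0, 0, 0, 0],
  [0, 0, 0.02, 0, 0, 0, 0],
  [-0.013, -0.004, 0, 0, 0, 0, 0],
  [-0.013, -0.004, 0, 0, 0, 0, 0],
  [0, 0, 0, 0, 0, 0, 0],
])

```text
t: 5.0
eef_pos: [0.4612, 0.0389, 0.1504]
tool_rot: [-0.002, -0.151, 0.989, 0.0]
contact_force: [0.9, -0.2, -0.5]
gripper_width: 0.001
grasp_force: 0.0
```

Run:
```python
from h import *
o=bot.get_obs(); e=np.array(o["eef_pos"]); d=e-[.5035,.0526,.056]
x=np.array([.9565,.292,0]);y=np.array([-.292,.9565,0]); print(o["t"],d@x+.011,d@y,d[2]-.022,o["contact_force"])
b=bot.read_camera("side")
t=e-[0,0,.022];print((w2px(b,[t+.011*x,t-.011*x])-[310,190])*6)
cr=cv2.resize(b["img"][190:280,310:400],None,fx=6,fy=6,interpolation=cv2.INTER_CUBIC); cv2.imwrite("pics/side3.png",cr[:,:,::-1])
```

```text
5.0 -0.03349105241397285 -0.0007333458726131014 0.0724061989053015 [ 0.89170219 -0.15763979 -0.45784236]
[[177.65734134 188.79830454]
 [123.47960769 205.09541139]]
```

View pics/side3.png

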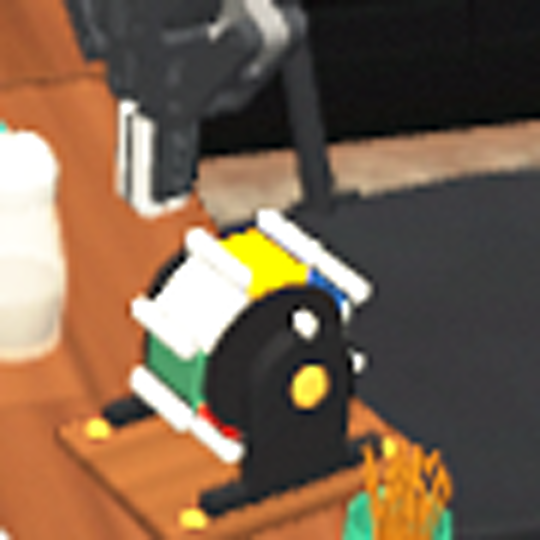

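The wheel fell back to yellow, so the finger rode up over the bar: the tip, at 38.3 mm with a rounded edge, was too high. The flat behind the bar slopes away, so I'll start at about 36 mm and rise with the bar.

>>> jog_arm([
  [0, 0, -0.018, 0, 0, 0, 0],
  [0, 0, -0.0185, 0, 0, 0, 0],
  [0.005, 0.0018, 0, 0, 0, 0, 0],
  [0.005, 0.0018, 0, 0, 0, 0, 0],
  [0, 0, 0, 0, 0, 0, 0],
  [0, 0, 0, 0, 0, 0, 0],
])

```text
t: 5.65
eef_pos: [0.4749, 0.0436, 0.1154]
tool_rot: [0.001, -0.152, 0.988, 0.0]
contact_force: [0.3, -0.6, -0.7]
gripper_width: 0.003
grasp_force: 0.0
```

>>> jog_arm([
  [0.0019, 0.0006, 0, 0, 0, 0, 0],
  [0.0019, 0.0006, 0, 0, 0, 0, 0],
  [0.0019, 0.0006, 0, 0, 0, 0, 0],
  [0.0019, 0.0006, 0.0005, 0, 0, 0, 0],
  [0, 0, 0, 0, 0, 0, 0],
])

```text
t: 6.15
eef_pos: [0.4811, 0.0455, 0.1159]
tool_rot: [-0.001, -0.151, 0.988, 0.0]
contact_force: [-6.0, -1.6, 11.6]
gripper_width: -0.0
grasp_force: 6.1
```

>>> jog_arm([
  [0.0019, 0.0006, 0.0005, 0, 0, 0, 0],
  [0.0019, 0.0006, 0.0003, 0, 0, 0, 0],
  [0.0019, 0.0006, 0, 0, 0, 0, 0],
  [0, 0, 0, 0, 0, 0, 0],
])

```text
t: 6.55
eef_pos: [0.489, 0.0479, 0.118]
tool_rot: [0.001, -0.151, 0.988, 0.0]
contact_force: [-3.9, -1.2, 18.7]
gripper_width: 0.001
grasp_force: 7.8
```

```bash
cat >> h.py <<'E'
def st():
    o=bot.get_obs(); d=np.array(o["eef_pos"])-[.5035,.0526,.056]
    print("t %.2f face %.4f y %.4f h %.4f"%(o["t"],d@[.9565,.292,0]+.011,d@[-.292,.9565,0],d[2]-.022),np.round(o["contact_force"],1))
def shot(n):
    b=bot.read_camera("side"); cr=cv2.resize(b["img"][190:280,310:400],None,fx=6,fy=6,interpolation=cv2.INTER_CUBIC); cv2.imwrite(f"pics/{n}.png",cr[:,:,::-1])
E
python3 -c "
from h import *
st(); shot('side4')"
```

```text
t 6.55 face -0.0042 y -0.0003 h 0.0400 [-3.9 -1.2 18.7]
```

The tip was at 37.4 mm at the start and still rode up (18 N upwards), so it needs to go lower still. I'll retreat and check the height before pushing.

>>> jog_arm([
  [0, 0, 0.012, 0, 0, 0, 0],
  [-0.01, -0.0031, 0, 0, 0, 0, 0],
  [-0.01, -0.0031, 0, 0, 0, 0, 0],
  [0, 0, -0.008, 0, 0, 0, 0],
  [0, 0, -0.008, 0, 0, 0, 0],
  [0, 0, 0, 0, 0, 0, 0],
  [0, 0, 0, 0, 0, 0, 0],
])

```text
t: 7.3
eef_pos: [0.4674, 0.0414, 0.1115]
tool_rot: [-0.001, -0.152, 0.988, -0.0]
contact_force: [-0.4, 0.2, -0.1]
gripper_width: 0.002
grasp_force: 0.0
```

```bash
python3 -c "
from h import *
st(); shot('side5')"
```

```text
t 7.30 face -0.0268 y -0.0001 h 0.0335 [-0.4  0.2 -0.1]
```

View pics/side5.png

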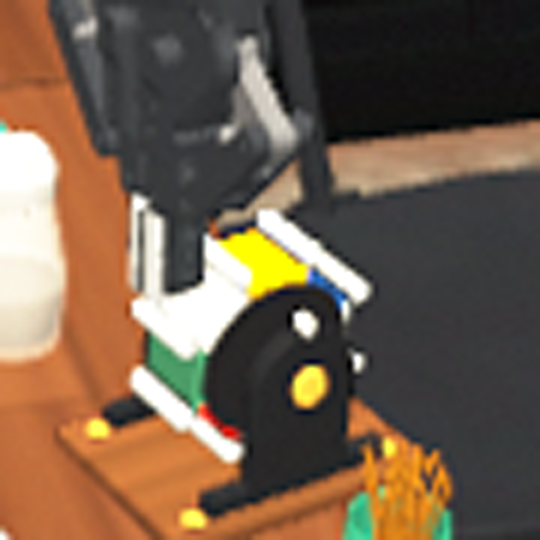

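The crop shows the wheel home on yellow with the tip behind the rear bar at crop (205,260). The earlier pushes show the tip is about 1.5–2 mm short of nominal, so I'll push at a measured 35.5 mm and watch the forces.

>>> jog_arm([
  [0, 0, 0.002, 0, 0, 0, 0],
  [0.0038, 0.0012, 0, 0, 0, 0, 0],
  [0.0029, 0.0009, 0, 0, 0, 0, 0],
  [0.0019, 0.0006, 0, 0, 0, 0, 0],
  [0.0019, 0.0006, 0, 0, 0, 0, 0],
  [0.0019, 0.0006, 0, 0, 0, 0, 0],
  [0, 0, 0, 0, 0, 0, 0],
])

```text
t: 8.05
eef_pos: [0.479, 0.045, 0.1142]
tool_rot: [-0.001, -0.151, 0.988, 0.0]
contact_force: [-4.3, -1.8, 8.6]
gripper_width: 0.001
grasp_force: 4.1
```

>>> jog_arm([
  [0.0019, 0.0006, 0, 0, 0, 0, 0],
  [0.0019, 0.0006, 0, 0, 0, 0, 0],
  [0, 0, 0, 0, 0, 0, 0],
])

```text
t: 8.35
eef_pos: [0.4837, 0.0464, 0.1141]
tool_rot: [-0.0, -0.151, 0.988, -0.0]
contact_force: [-1.5, -1.1, 0.9]
gripper_width: -0.002
grasp_force: 0.7
```

```bash
python3 -c "
from h import *
st(); shot('side6')"
```

```text
t 8.35 face -0.0098 y -0.0001 h 0.0361 [-1.5 -1.1  0.9]
```

The force is now a clean 1.5 N horizontal push. I'll carry on past the top.

>>> jog_arm([
  [0.0019, 0.0006, 0, 0, 0, 0, 0],
  [0.0019, 0.0006, 0.0003, 0, 0, 0, 0],
  [0.0019, 0.0006, 0.0003, 0, 0, 0, 0],
  [0, 0, 0, 0, 0, 0, 0],
])

```text
t: 8.8
eef_pos: [0.4901, 0.0486, 0.1148]
tool_rot: [0.0, -0.152, 0.988, 0.0]
contact_force: [1.0, -0.3, 0.9]
gripper_width: -0.001
grasp_force: 0.0
```

>>> jog_arm([
  [0.0019, 0.0006, 0.0003, 0, 0, 0, 0],
  [0, 0, 0, 0, 0, 0, 0],
])

```text
t: 9.0
eef_pos: [0.4917, 0.0492, 0.1151]
tool_rot: [0.0, -0.152, 0.988, 0.0]
contact_force: [0.1, -0.6, 0.4]
gripper_width: -0.0
grasp_force: 0.0
```

```bash
python3 -c "
from h import *
st(); shot('side7')"
```

```text
t 9.00 face -0.0013 y 0.0002 h 0.0371 [ 0.1 -0.6  0.4]
```

View pics/side7.png

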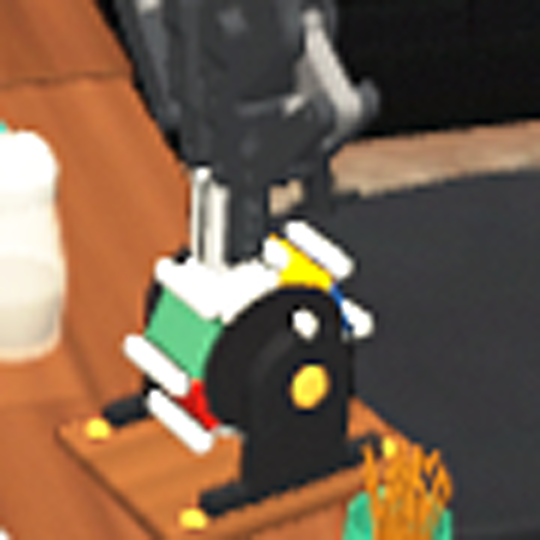

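The wheel is just past half a click, with bars at crop (130,345) and (155,400), and the force is near zero. I'll nudge it 1 mm and lift straight up.

>>> jog_arm([
  [0.001, 0.0003, 0, 0, 0, 0, 0],
  [0, 0, 0.02, 0, 0, 0, 0],
  [0, 0, 0.02, 0, 0, 0, 0],
  [0, 0, 0, 0, 0, 0, 0],
  [0, 0, 0, 0, 0, 0, 0],
])

```text
t: 9.55
eef_pos: [0.4924, 0.0495, 0.1551]
tool_rot: [0.0, -0.152, 0.988, 0.0]
contact_force: [-0.7, 1.2, 0.6]
gripper_width: 0.001
grasp_force: 0.0
```

```bash
cat >> h.py <<'E'
def col():
    "mean colour on the level top flat (z .089) and the flat behind it, top and side camera"
    for n in ("top","side"):
        c=bot.read_camera(n); o=[]
        for l in ((0,0,.089),(-.0233,0,.0793),(-.033,0,.056)):
            w=[.5035+.9565*l[0]-.292*l[1],.0526+.292*l[0]+.9565*l[1],l[2]]
            u,v=w2px(c,w)[0].round().astype(int); o.append(c["img"][v-1:v+2,u-1:u+2].reshape(-1,3).mean(0).round().astype(int).tolist())
        print(n,o)
E
python3 -c "
from h import *
st(); col()"
```

```text
t 9.55 face -0.0005 y 0.0002 h 0.0771 [-0.7  1.2  0.6]
top [[194, 181, 161], [195, 183, 161], [198, 185, 163]]
side [[235, 235, 228], [225, 239, 223], [238, 242, 235]]
```

>>> jog_arm([
  [-0.0125, -0.0039, 0, 0, 0, 0, 0],
  [-0.0125, -0.0038, 0, 0, 0, 0, 0],
  [0, 0, -0.02, 0, 0, 0, 0],
  [0, 0, -0.0215, 0, 0, 0, 0],
  [0, 0, 0, 0, 0, 0, 0],
  [0, 0, 0, 0, 0, 0, 0],
])

```text
t: 10.25
eef_pos: [0.4662, 0.0411, 0.1135]
tool_rot: [-0.001, -0.151, 0.988, -0.0]
contact_force: [0.5, -0.4, 0.5]
gripper_width: -0.001
grasp_force: 0.0
```

```bash
python3 -c "
from h import *
st(); shot('side8')
b=bot.read_camera('side')['img']
import cv2
hsv=cv2.cvtColor(cv2.imread('pics/side8.png'),cv2.COLOR_BGR2HSV)
def cen(lo,hi):
    m=cv2.inRange(hsv,lo,hi)[:480]; m[:, :100]=0; m[:, 380:]=0
    m[480:]=0; ys,xs=m.nonzero(); return len(xs), xs.mean() if len(xs) else 0, ys.mean() if len(xs) else 0
print('yellow',cen((24,150,150),(34,255,255)),'green',cen((50,80,60),(85,255,255)),'red',cen((0,200,120),(6,255,255)))
hsv=cv2.cvtColor(cv2.imread('pics/side5.png'),cv2.COLOR_BGR2HSV)
print('before: yellow',cen((24,150,150),(34,255,255)),'green',cen((50,80,60),(85,255,255)),'red',cen((0,200,120),(6,255,255)))
"
```

```text
t 10.25 face -0.0280 y -0.0001 h 0.0355 [ 0.5 -0.4  0.5]
yellow (2020, np.float64(296.1509900990099), np.float64(323.3990099009901)) green (3632, np.float64(184.54487885462555), np.float64(335.2621145374449)) red (746, np.float64(198.0670241286863), np.float64(405.06434316353887))
before: yellow (3774, np.float64(270.1160572337043), np.float64(292.5302066772655)) green (2280, np.float64(179.30701754385964), np.float64(371.61359649122807)) red (256, np.float64(219.30078125), np.float64(423.34765625))
```

```bash
cat >> h.py <<'E'
def cen(f):
    hsv=cv2.cvtColor(cv2.imread(f"pics/{f}.png"),cv2.COLOR_BGR2HSV); r=[]
    for lo,hi in (((24,150,150),(34,255,255)),((50,80,60),(85,255,255)),((0,200,120),(6,255,255))):
        m=cv2.inRange(hsv,lo,hi); m[470:]=0; m[:,:100]=0; m[:,300:]=0; y,x=m.nonzero(); r.append((len(x),int(x.mean()),int(y.mean())) if len(x) else 0)
    print(f,"yellow/green/red",r)
E
python3 -c "
from h import *
shot('side9')
for i in (2,3,4,5,6,7,8,9): cen('side%d'%i)"
```

```text
side2 yellow/green/red [(1001, 272, 294), (3652, 181, 338), (650, 200, 408)]
side3 yellow/green/red [(2976, 259, 272), (2279, 179, 371), (251, 219, 423)]
side4 yellow/green/red [(1440, 272, 282), (3392, 179, 345), (534, 203, 412)]
side5 yellow/green/red [(2968, 259, 272), (2280, 179, 371), (256, 219, 423)]
side6 yellow/green/red [(1934, 269, 276), (3044, 178, 354), (482, 208, 416)]
side7 yellow/green/red [(756, 269, 305), (3844, 183, 333), (707, 198, 405)]
side8 yellow/green/red [(708, 267, 309), (3632, 184, 335), (746, 198, 405)]
side9 yellow/green/red [(710, 267, 309), (3686, 184, 334), (747, 198, 405)]
```

View pics/side8.png

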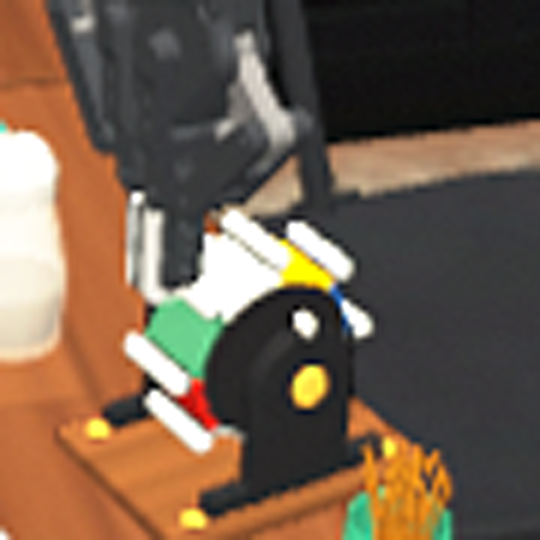

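Side8 shows the wheel hanging at about half a click, with the pushed bar at crop (255,235) nearly on dead centre. The real push therefore ended a couple of mm short, so I'll push the same bar again, 2–3 mm further.

>>> jog_arm([
  [0, 0, 0.001, 0, 0, 0, 0],
  [0.0055, 0.0017, 0, 0, 0, 0, 0],
  [0.0055, 0.0017, 0, 0, 0, 0, 0],
  [0.0055, 0.0017, 0, 0, 0, 0, 0],
  [0.0055, 0.0016, 0.0005, 0, 0, 0, 0],
  [0.0029, 0.0009, 0.0005, 0, 0, 0, 0],
  [0.001, 0.0003, 0, 0, 0, 0, 0],
  [0, 0, 0, 0, 0, 0, 0],
])

```text
t: 11.2
eef_pos: [0.4932, 0.0494, 0.1154]
tool_rot: [-0.0, -0.152, 0.988, -0.0]
contact_force: [-0.6, 0.7, 0.5]
gripper_width: 0.002
grasp_force: 0.0
```

```bash
python3 -c "
from h import *
st(); shot('side10'); cen('side10')"
```

```text
t 11.20 face 0.0002 y -0.0000 h 0.0374 [-0.6  0.7  0.5]
side10 yellow/green/red [(284, 235, 375), (4316, 190, 316), (1354, 185, 389)]
```

>>> jog_arm([
  [0.001, 0.0003, 0, 0, 0, 0, 0],
  [0.001, 0.0003, 0, 0, 0, 0, 0],
  [0, 0, 0, 0, 0, 0, 0],
])

```text
t: 11.55
eef_pos: [0.4954, 0.0501, 0.1157]
tool_rot: [0.0, -0.151, 0.988, 0.0]
contact_force: [-0.8, -0.7, 3.2]
gripper_width: -0.005
grasp_force: 1.2
```

```bash
python3 -c "
from h import *
st(); shot('side11'); cen('side11')"
```

```text
t 11.55 face 0.0025 y -0.0000 h 0.0377 [-0.8 -0.7  3.2]
side11 yellow/green/red [(255, 229, 386), (4373, 192, 313), (1528, 183, 385)]
```

The wheel has run on, and the next bar is starting to touch (3 N up). I'll lift.

>>> jog_arm([
  [0, 0, 0.02, 0, 0, 0, 0],
  [0, 0, 0.02, 0, 0, 0, 0],
  [-0.0145, -0.0044, 0, 0, 0, 0, 0],
  [-0.0145, -0.0044, 0, 0, 0, 0, 0],
  [0, 0, 0, 0, 0, 0, 0],
])

```text
t: 12.1
eef_pos: [0.4643, 0.0406, 0.1552]
tool_rot: [-0.001, -0.151, 0.989, 0.0]
contact_force: [-0.2, -0.4, 0.9]
gripper_width: 0.001
grasp_force: 0.0
```

```bash
python3 -c "
from h import *
st(); shot('side12'); cen('side12'); col()"
```

```text
t 12.10 face -0.0299 y -0.0000 h 0.0772 [-0.2 -0.4  0.9]
side12 yellow/green/red [(229, 216, 404), (4520, 200, 301), (2075, 178, 371)]
top [[185, 173, 153], [188, 176, 155], [191, 178, 157]]
side [[255, 255, 255], [126, 234, 167], [242, 34, 20]]
```

The wheel has clicked home with white on top, green behind it and red next, so 2 clicks remain. I'll repeat with the same recipe.

>>> jog_arm([
  [0, 0, -0.021, 0, 0, 0, 0],
  [0, 0, -0.021, 0, 0, 0, 0],
  [0.0055, 0.0017, 0, 0, 0, 0, 0],
  [0.0055, 0.0017, 0, 0, 0, 0, 0],
  [0.0019, 0.0006, 0, 0, 0, 0, 0],
  [0.0019, 0.0006, 0, 0, 0, 0, 0],
  [0.0019, 0.0006, 0, 0, 0, 0, 0],
  [0.0019, 0.0006, 0, 0, 0, 0, 0],
  [0.0019, 0.0006, 0, 0, 0, 0, 0],
])

```text
t: 13.15
eef_pos: [0.4872, 0.0478, 0.1139]
tool_rot: [0.0, -0.152, 0.988, 0.0]
contact_force: [-1.1, 0.5, 0.3]
gripper_width: -0.004
grasp_force: 0.5
```

>>> jog_arm([
  [0.0019, 0.0006, 0.0004, 0, 0, 0, 0],
  [0.0019, 0.0006, 0.0004, 0, 0, 0, 0],
  [0.0019, 0.0006, 0.0004, 0, 0, 0, 0],
  [0.0019, 0.0006, 0.0004, 0, 0, 0, 0],
  [0.0015, 0.0005, 0.0004, 0, 0, 0, 0],
  [0, 0, 0, 0, 0, 0, 0],
])

```text
t: 13.75
eef_pos: [0.4965, 0.0508, 0.1157]
tool_rot: [0.001, -0.152, 0.988, 0.0]
contact_force: [1.0, -0.0, 1.2]
gripper_width: -0.002
grasp_force: 0.6
```

```bash
python3 -c "
from h import *
st(); shot('side13'); cen('side13')"
```

```text
t 13.75 face 0.0038 y 0.0003 h 0.0377 [ 1.  -0.   1.2]
side13 yellow/green/red [(217, 217, 404), (1547, 265, 278), (4041, 193, 312)]
```

>>> jog_arm([
  [0, 0, 0.02, 0, 0, 0, 0],
  [0, 0, 0.02, 0, 0, 0, 0],
  [-0.0155, -0.0048, 0, 0, 0, 0, 0],
  [-0.0155, -0.0047, 0, 0, 0, 0, 0],
  [0, 0, 0, 0, 0, 0, 0],
])

```text
t: 14.3
eef_pos: [0.4627, 0.0403, 0.1553]
tool_rot: [-0.001, -0.151, 0.989, 0.0]
contact_force: [0.6, -0.1, 0.4]
gripper_width: -0.003
grasp_force: 0.0
```

```bash
python3 -c "
from h import *
st(); shot('side14'); cen('side14'); col()"
```

```text
t 14.30 face -0.0316 y 0.0002 h 0.0773 [ 0.6 -0.1  0.4]
side14 yellow/green/red [(228, 216, 404), (2734, 263, 261), (4126, 200, 301)]
top [[187, 174, 154], [188, 176, 155], [191, 177, 157]]
side [[134, 238, 178], [255, 51, 27], [195, 201, 183]]
```

Green is on top and red is next behind it. One click remains.

>>> jog_arm([
  [0.0015, 0.0005, -0.021, 0, 0, 0, 0],
  [0, 0, -0.021, 0, 0, 0, 0],
  [0.0055, 0.0017, 0, 0, 0, 0, 0],
  [0.0055, 0.0017, 0, 0, 0, 0, 0],
  [0.0019, 0.0006, 0, 0, 0, 0, 0],
  [0.0019, 0.0006, 0, 0, 0, 0, 0],
  [0.0019, 0.0006, 0, 0, 0, 0, 0],
  [0.0019, 0.0006, 0, 0, 0, 0, 0],
  [0.0019, 0.0006, 0, 0, 0, 0, 0],
])

```text
t: 15.35
eef_pos: [0.4874, 0.0481, 0.1139]
tool_rot: [0.001, -0.152, 0.988, 0.0]
contact_force: [-1.9, -0.4, 0.0]
gripper_width: 0.0
grasp_force: 0.4
```

>>> jog_arm([
  [0.0019, 0.0006, 0.0004, 0, 0, 0, 0],
  [0.0019, 0.0006, 0.0004, 0, 0, 0, 0],
  [0.0019, 0.0006, 0.0004, 0, 0, 0, 0],
  [0.0019, 0.0006, 0.0004, 0, 0, 0, 0],
  [0.0015, 0.0005, 0.0004, 0, 0, 0, 0],
  [0, 0, 0, 0, 0, 0, 0],
])

```text
t: 15.95
eef_pos: [0.4966, 0.0511, 0.1157]
tool_rot: [0.001, -0.152, 0.988, 0.0]
contact_force: [0.9, 0.7, 1.1]
gripper_width: 0.002
grasp_force: 0.6
```

```bash
python3 -c "
from h import *
st(); shot('side15'); cen('side15')"
```

```text
t 15.95 face 0.0039 y 0.0006 h 0.0377 [0.9 0.7 1.1]
side15 yellow/green/red [(220, 216, 404), 0, (1262, 266, 278)]
```

This is the same state as before the last click. I'll lift straight up and well clear, then check.

>>> jog_arm([
  [0, 0, 0.02, 0, 0, 0, 0],
  [0, 0, 0.03, 0, 0, 0, 0],
  [0, 0, 0.03, 0, 0, 0, 0],
  [-0.02, -0.006, 0.03, 0, 0, 0, 0],
  [-0.02, 0.02, 0.03, 0, 0, 0, 0],
  [0, 0.04, 0.02, 0, 0, 0, 0],
  [0, 0.04, 0, 0, 0, 0, 0],
  [0, 0.04, 0, 0, 0, 0, 0],
  [0, 0.04, 0, 0, 0, 0, 0],
  [0, 0, 0, 0, 0, 0, 0],
])

```text
t: 17.0
eef_pos: [0.4546, 0.2309, 0.2753]
tool_rot: [0.0, -0.156, 0.988, 0.001]
contact_force: [-0.4, -0.2, -0.3]
gripper_width: -0.002
grasp_force: 0.0
```

```bash
python3 -c "
from h import *
st(); shot('side16'); cen('side16'); col()
f=lambda c,u,v,w,h,s:cv2.resize(c['img'][v:v+h,u:u+w],None,fx=s,fy=s,interpolation=cv2.INTER_CUBIC)
a=bot.read_camera('top'); b=bot.read_camera('side')
im=np.hstack([f(a,245,170,160,90,2.5),f(b,290,190,120,150,1.5)]) if 0 else None
A=f(a,245,170,160,90,2.5); B=f(b,290,190,120,150,4)
im=np.zeros((600,800,3),np.uint8); im[:225,:400]=A; im[:,400:]=0; im[:600,320:800]=0; im[:225,:400]=A; im[:600,400:]=B[:600,:400]
cv2.imwrite('pics/final.png',im[:,:,::-1])"
```

```text
t 17.00 face 0.0163 y 0.1849 h 0.1973 [-0.4 -0.2 -0.3]
side16 yellow/green/red [(224, 215, 404), 0, (2409, 264, 261)]
top [[245, 82, 76], [216, 222, 209], [236, 239, 235]]
side [[255, 61, 36], [251, 252, 247], [192, 199, 181]]
```

View pics/final.png

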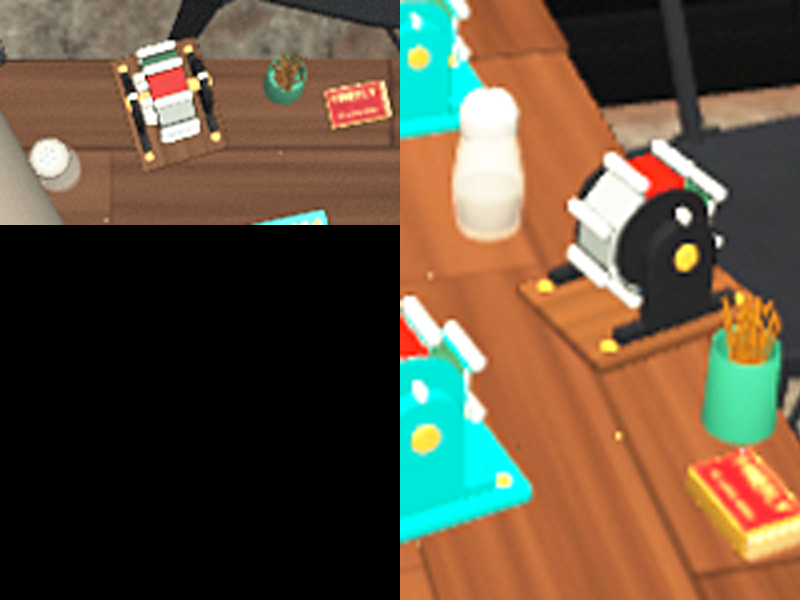

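The final picture shows red level on top between the white marks at (168,83), and the wheel is home. The salt shaker, toothpicks and matchbox are where they were, and the hand is clear.

```bash
python3 -c "
from station import bot
print(bot.hand_in())"
```

```text
the job is handed in; nothing more can be done
None
```

The job is handed in: the course indicator was flicked three clicks forwards from yellow and sits clicked home on red, with the bystanders not moved and the hand clear, at about 17 s of the 48 s allowed.

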